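# Turn the laundry-care carousel to the stain remover

## Task

In the guest laundry, gently push the carousel's turntable round by the black pegs on its rim, with the fingertips, until the red-capped stain-remover bottle stands at the front, squarely in line with the yellow arrow on the carousel's foot, then take the hand away. Do not touch, lift or tip any of the five bottles; they ride round on the turntable. Leave the other things on the table where they are.

Things in the scene. Friction and masses are not known exactly. Their poses are not given: they have to be found in the camera images.
- carousel: the carousel's foot, fixed to the table: a grey disc 210 mm across, 12 mm high, mostly hidden under the white turntable, with a black tongue 60 mm wide and 8 mm high that reaches out to 205 mm from the axis and carries the flat yellow arrow. Origin on the turntable's axis at the work surface; z up; its -x axis points to the front along the tongue, roughly to the robot (within 0.5 rad).
- front_arrow (a point): centre of the yellow arrow on the foot's tongue, 175 mm from the turntable's axis and 9 mm above the work surface: the front direction is from carousel's origin to this point. Does not turn with the turntable.
- turntable (a joint): angle of the white turntable (280 mm across, top 40 mm above the work surface) on its foot, rad, anticlockwise from above; starts within 0.55 of 0; at 0 peg_0 lies on the foot's +x axis. Turns either way, stops two turns away. Slight friction: 1 to 2 N at a peg moves it, and it stops almost at once when let go.
- peg_0 (a point): centre of the top of rim peg 0: one of six identical upright black pegs, 12 mm in diameter, 50 mm tall (from 40 to 90 mm above the work surface), fixed on the turntable 122 mm from its axis, 60 degrees apart, numbered anticlockwise. Between a peg and the bottles at least 25 mm stay clear.
- peg_1 (a point): centre of the top of rim peg 1: one of six identical upright black pegs, 12 mm in diameter, 50 mm tall (from 40 to 90 mm above the work surface), fixed on the turntable 122 mm from its axis, 60 degrees apart, numbered anticlockwise. Between a peg and the bottles at least 25 mm stay clear.
- peg_2 (a point): centre of the top of rim peg 2: one of six identical upright black pegs, 12 mm in diameter, 50 mm tall (from 40 to 90 mm above the work surface), fixed on the turntable 122 mm from its axis, 60 degrees apart, numbered anticlockwise. Between a peg and the bottles at least 25 mm stay clear.
- peg_3 (a point): centre of the top of rim peg 3: one of six identical upright black pegs, 12 mm in diameter, 50 mm tall (from 40 to 90 mm above the work surface), fixed on the turntable 122 mm from its axis, 60 degrees apart, numbered anticlockwise. Between a peg and the bottles at least 25 mm stay clear.
- peg_4 (a point): centre of the top of rim peg 4: one of six identical upright black pegs, 12 mm in diameter, 50 mm tall (from 40 to 90 mm above the work surface), fixed on the turntable 122 mm from its axis, 60 degrees apart, numbered anticlockwise. Between a peg and the bottles at least 25 mm stay clear.
- peg_5 (a point): centre of the top of rim peg 5: one of six identical upright black pegs, 12 mm in diameter, 50 mm tall (from 40 to 90 mm above the work surface), fixed on the turntable 122 mm from its axis, 60 degrees apart, numbered anticlockwise. Between a peg and the bottles at least 25 mm stay clear.
- bottle_red: the stain remover, the one to bring to the front: small closed white laundry-care bottle with a red cap and red label, upright, loose on the turntable, 42 mm in diameter and 80 mm tall with its cap, 0.06 to 0.13 kg. Origin at the centre of its underside (40 mm above the work surface), z up. It stands about 62 mm from the turntable's axis. Not to be touched.
- bottle_white: small closed white laundry-care bottle with a white cap and white label, upright, loose on the turntable, 42 mm in diameter and 80 mm tall with its cap, 0.06 to 0.13 kg. Origin at the centre of its underside (40 mm above the work surface), z up. It stands about 62 mm from the turntable's axis. Not to be touched.
- bottle_green: small closed white laundry-care bottle with a green cap and green label, upright, loose on the turntable, 42 mm in diameter and 80 mm tall with its cap, 0.06 to 0.13 kg. Origin at the centre of its underside (40 mm above the work surface), z up. It stands about 62 mm from the turntable's axis. Not to be touched.
- bottle_black: small closed white laundry-care bottle with a black cap and black label, upright, loose on the turntable, 42 mm in diameter and 80 mm tall with its cap, 0.06 to 0.13 kg. Origin at the centre of its underside (40 mm above the work surface), z up. It stands about 62 mm from the turntable's axis. Not to be touched.
- bottle_blue: small closed white laundry-care bottle with a blue cap and blue label, upright, loose on the turntable, 42 mm in diameter and 80 mm tall with its cap, 0.06 to 0.13 kg. Origin at the centre of its underside (40 mm above the work surface), z up. It stands about 62 mm from the turntable's axis. Not to be touched.
- carton: bystander: upright blue detergent carton with a white band, 60 x 130 x 150 mm, loose, to the left of the carousel; origin at the centre of its underside
- scoop: bystander: clear plastic measuring cup, 70 mm in diameter, 60 mm tall, loose, on the left nearer the robot; origin at the centre of its underside
- remote: bystander: black remote control, 150 x 45 x 18 mm, loose, lying to the right; origin at the centre of its underside
- coin_dish: bystander: blue ceramic coin dish, 110 mm in diameter, 30 mm high, loose, to the right; origin at the centre of its underside

How it is judged:
By the outcome, as a careful person would: the job done as asked, in the order asked, and still so for the second after the job is handed in, with the robot touching nothing.
It also fails if it takes over 51 s, if anything falls off the work surface, if the arm or the gripper's body presses on something with over 40 N, if the wrist force passes 120 N, or if a joint passes its speed limit or range.

## Robot

A 6-joint arm with a two-finger parallel gripper is mounted at the origin on the work surface. World frame = base frame: x ahead of the robot, y to its left, z up, the work surface at z = 0. Lengths are in m, angles in rad, forces in N, time in s.
With the tool pointing down it reaches from about 0.225 to 0.875 m from the base axis. Payload 3.4 kg.
Tool frame: the origin (TCP) lies between the finger pads; the fingertips stand 11 mm ahead of it and the grasp point (between the pads) lies 8 mm behind it (tips_ahead is the distance from the TCP to the fingertips, in m); z points along the fingers, x is the direction in which the jaws open and shut, and the axes are right-handed (so a half turn about z gives the same grasp; the last joint's range is limited). The gripper opens to 85 mm and grips with 20 to 120 N. Pads are 22 mm wide; open, the fingers measure 114 mm over their backs; the gripper's body (76 mm by 85 mm) begins 54 mm behind the grasp point. The pads swing forward as they close: fully open they stand 13 mm farther back than shut.
Start: joints at [-1.327, 0.276, 1.505, -0, 1.361, -0.121], TCP at [0.205, -0.537, 0.208] pointing down, gripper open.
Joint ranges: [-2.89, 2.89], [-0.75, 2.08], [0.22, 2.7], [-1.18, 4.32], [0.11, 2.71], [-2.7, 2.7]. Speed limits (rad/s): [2.57, 2.57, 3.14, 3.14, 3.14, 3.14].

## Interface

Orientations are given as a unit quaternion [w, x, y, z].
In Python, from rig import get_state, get_image, sign_off, masks_of, tips_ahead gives the robot as it stands.
- The arm moves only by the tool play_rows, never from a script. Its argument "series" is a list of rows, each an object of numbers: "fingers": the closure, from -1 (fully open) to 1 (shut); "dx", "dy", "dz": the shift along the world's x, y, z in mm; "turn": the turn about the world's z in rad. A call has 1 to 20 rows; each row shifts and turns the pose as measured when the row begins; what a row does not reach is not made up. A row lasts 1/12 s, in which the tool goes at most 41.7 mm and 7.16 degrees, less where a joint would pass 70% of its speed; a pose out of reach is approached as far as the arm can. A call with a gripper value outside its range is refused whole. The fingers move at their own pace and stop on an object; "squeeze" is the grip in N (left out, the last holds). Time passes only in rows, so rows that do not move let the fingers close. It gives the time, the measured TCP pose, the force and the opening at its end, in the units of the state.
- get_state(): the state, without advancing time (a new reading comes with each control period).
- get_image(name): name is "side" or "top" or "wrist"; returns a dict with "pixels" (480x640x3 uint8, red, green, blue), "vfov" (degrees; the focal length in pixels is half the picture's height over the tangent of half this angle, whatever the lens; pixels are square), "cx", "cy" (the principal point, pixels), "dist" ([k1, k2, p1, p2, k3] as OpenCV has them; the pictures are not rectified), "rvec" (rotation vector, rad) and "tvec" (3), from world to camera coordinates, as OpenCV has them; the wrist camera has in their place "hand_eye" (4x4, takes a point from camera to tool coordinates, whose origin is the TCP and whose axes are the tool frame's). Camera axes: x right, y down, z forward; pixel columns grow to the right and rows downward; lengths in m; the calibration is good to about 2 mm. A picture is of the moment at which its call begins: read the wrist's pose just before it. There is no depth.
- sign_off(): hands the job in, once; it reports no verdict.
Trained networks look in a picture, given as the dict that the camera call returned (one of the last four; its "shot" number tells which), for a name from the list of things; names that differ only in an ending like _2 or _b are one class to them, and where a whole thing is asked for, a point or a joint stands for the part that bears it (a point fixed in the world has none). Each returns a list of dicts, best first, with "p" (0 to 1); they miss things now and then, are a little off and sometimes report something else, mostly with a low value. They report only what shows in the picture. A call takes as long as a camera call.
- masks_of(picture, label): "region" (480x640 bool, what is visible of it) and "xy" ([column, row] in pixels, amid what is visible of it).
The state is a dict: "clock": time; "qpos": joint angles; "qd": joint speeds; "effort": joint torques, N m; "position": TCP position; "ee_rot": TCP orientation; "contact_force": force on the tool from outside, world axes, zero at the start; "moment": the same for the moment, N m; "width": finger opening in m.
Only numpy, scipy, OpenCV 4.12 (cv2) and the standard library are available. Lean on these libraries where they do the work, as an engineer would, in place of code of your own. Each camera call takes 0.05 s, during which the arm holds its last target. There are 200 camera calls.

## Working session

There is one attempt and no reset: what is moved stays moved. The work goes in short steps, Python scripts to look and compute and a tool call to move; the robot and the scene stay as the last step left them, time stands still between calls to the robot, and variables do not carry over. Pictures are saved under pics/ and viewed, about 8 in all and at most 12, crops included, and the job is handed in when it is done.

Besides the shell and the picture viewer there is one more tool, called as name([rows], argument=value, ...), one row to a line, values as JSON. play_rows: Moves the arm, as the interface text tells. Its arguments: {"type":"object","properties":{"series":{"type":"array"},"squeeze":{"type":"number"}},"required":["series"]}

```bash
mkdir -p pics; cat > h.py <<'E'
import numpy as np, cv2
from rig import *
def K(im):
    f=240/np.tan(np.radians(im["vfov"])/2); return np.array([[f,0,im["cx"]],[0,f,im["cy"]],[0,0,1.]])
def ray(im,uv):
    p=cv2.undistortPoints(np.array([[uv]],float),K(im),np.array(im["dist"])).ravel()
    R=cv2.Rodrigues(np.array(im["rvec"],float))[0]; t=np.array(im["tvec"],float).ravel()
    return -R.T@t, R.T@np.array([p[0],p[1],1])
def at(im,uv,z):
    o,d=ray(im,uv); return o+d*(z-o[2])/d[2]
def proj(im,P):
    return cv2.projectPoints(np.array(P,float).reshape(-1,3),np.array(im["rvec"],float),np.array(im["tvec"],float),K(im),np.array(im["dist"]))[0].reshape(-1,2)
def save(im,n): cv2.imwrite("pics/"+n+".png",im["pixels"][:,:,::-1])
E
python3 - <<'E'
from h import *
s=get_state();print(s["clock"],s["position"],s["ee_rot"],s["width"],tips_ahead)
t=get_image("top");save(t,"top0")
s=get_image("side");save(s,"side0")
o,_=ray(t,(320,240));print("cam",o,ray(s,(320,240))[0])
for l,z in [("bottle_red",.12),("bottle_white",.12),("bottle_green",.12),("bottle_black",.12),("bottle_blue",.12),("peg_0",.09),("turntable",.04),("carousel",.008),("carton",.15),("scoop",.06),("remote",.018),("coin_dish",.03)]:
    for m in masks_of(t,l): print(l,round(m["p"],2),np.round(m["xy"]),m["region"].sum(),np.round(at(t,m["xy"],z),3))
E
```

```text
0.0 [ 0.2050267  -0.53659449  0.20703774] [-6.25001263e-04  8.23643250e-01 -5.67107536e-01 -6.69949268e-04] 0.08540054386628657 0.011
cam [ 0.39024773 -0.00871163  1.65502011] [0.14986703 0.96744591 0.77483952]
bottle_red 0.5 [305. 192.] 226 [0.614 0.042 0.12 ]
bottle_red 0.42 [177. 296.] 564 [0.35  0.365 0.12 ]
bottle_white 0.61 [327. 232.] 229 [ 0.51  -0.013  0.12 ]
bottle_white 0.34 [316. 210.] 7517 [0.566 0.014 0.12 ]
bottle_white 0.19 [343. 208.] 206 [ 0.573 -0.055  0.12 ]
bottle_green 0.56 [331. 188.] 218 [ 0.624 -0.024  0.12 ]
bottle_green 0.17 [323. 208.] 7358 [ 0.571 -0.004  0.12 ]
bottle_black 0.7 [301. 218.] 207 [0.548 0.051 0.12 ]
bottle_blue 0.55 [342. 211.] 209 [ 0.565 -0.053  0.12 ]
peg_0 0.61 [318. 208.] 7559 [0.576 0.009 0.09 ]
turntable 0.91 [321. 211.] 7459 [0.574 0.002 0.04 ]
turntable 0.75 [468. 279.] 1037 [ 0.392 -0.387  0.04 ]
turntable 0.5 [301. 217.] 231 [0.557 0.056 0.04 ]
carousel 0.64 [325. 211.] 7950 [ 0.576 -0.008  0.008]
carousel 0.3 [322. 208.] 7748 [0.587 0.001 0.008]
carton 0.65 [151. 205.] 1971 [0.576 0.427 0.15 ]
scoop 0.72 [175. 293.] 583 [0.355 0.384 0.06 ]
remote 0.94 [469. 280.] 1080 [ 0.389 -0.394  0.018]
coin_dish 0.65 [467. 182.] 1309 [ 0.653 -0.392  0.03 ]
coin_dish 0.32 [325. 212.] 8244 [ 0.573 -0.008  0.03 ]
```

```bash
python3 - <<'E'
import cv2
a=cv2.imread("pics/top0.png")[130:310,230:430]
cv2.imwrite("pics/topc.png",cv2.resize(a,None,fx=3.3,fy=3.3,interpolation=cv2.INTER_CUBIC))
E
```

```text
(no output)
```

View pics/topc.png

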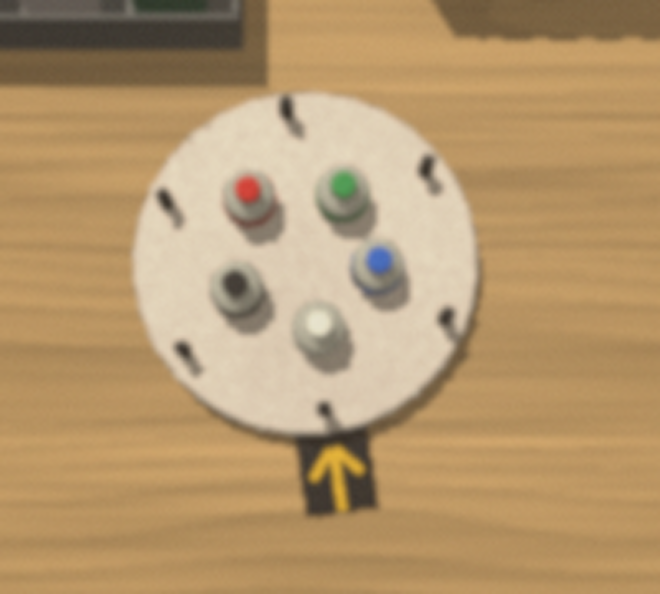

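View pics/side0.png

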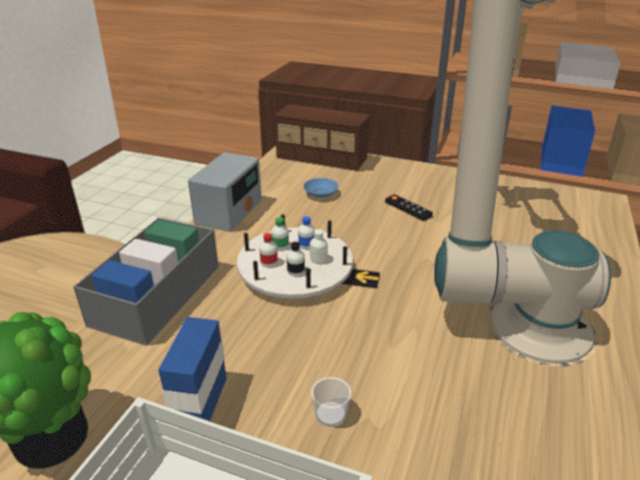

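The top crop shows the turntable centred near (306,263). Red is far left of centre at (248,190) and the arrow points in at (338,475). Red therefore needs about 145° anticlockwise, pushing the left pegs past the front. The side view agrees. I'll measure it more precisely now.

```bash
cat >> h.py <<'E'
from scipy.optimize import least_squares
def wristfix(im,s):
    w,x,y,z=s["ee_rot"]; from scipy.spatial.transform import Rotation as Ro
    T=np.eye(4);T[:3,:3]=Ro.from_quat([x,y,z,w]).as_matrix();T[:3,3]=s["position"]
    M=np.linalg.inv(T@np.array(im["hand_eye"])); im["rvec"]=cv2.Rodrigues(M[:3,:3])[0]; im["tvec"]=M[:3,3]; return im
def rim(im):
    m=max((q for q in masks_of(im,"turntable")),key=lambda q:q["region"].sum()*(q["p"]>.3))["region"].astype(np.uint8)
    c=cv2.convexHull(max(cv2.findContours(m,0,cv2.CHAIN_APPROX_NONE)[0],key=len)).reshape(-1,2)
    P=np.array([at(im,p,.04)[:2] for p in c])
    r=least_squares(lambda v:np.hypot(*(P-v[:2]).T)-v[2],[*P.mean(0),.14],loss="soft_l1",f_scale=.002); return r.x
def color(im,name):
    h=cv2.cvtColor(np.ascontiguousarray(im["pixels"]),cv2.COLOR_RGB2HSV).astype(int);H,S,V=h[...,0],h[...,1],h[...,2]
    return {"red":((H<8)|(H>172))&(S>140)&(V>90),"yellow":(H>18)&(H<32)&(S>150)&(V>150),"green":(H>45)&(H<80)&(S>100),"blue":(H>100)&(H<125)&(S>120)}[name]
def blobs(im,name,z,c,rmax=.22,n=5):
    k,_,st,ce=cv2.connectedComponentsWithStats(color(im,name).astype(np.uint8))
    out=[(st[i,4],ce[i],at(im,ce[i],z)) for i in range(1,k) if st[i,4]>=n]
    return [o for o in out if np.hypot(*(o[2][:2]-c))<rmax]
E
python3 - <<'E'
from h import *
t=get_image("top"); v=rim(t);c=v[:2];print("centre,r",v)
for n,z in [("red",.12),("yellow",.009),("green",.12),("blue",.12)]:
    for a,p,P in blobs(t,n,z,c):
        d=P[:2]-c; print(n,a,np.round(p,1),np.round(P,3),"r",round(np.hypot(*d),4),"ang",round(np.degrees(np.arctan2(d[1],d[0])),1))
# peg tops: crop pixels from viewed picture
for u in [(287,100),(427,162),(448,312),(323,406),(183,346),(163,194)]:
    P=at(t,(230+u[0]/3.3,130+u[1]/3.3),.09);d=P[:2]-c;print("peg",np.round(P,3),round(np.hypot(*d),3),round(np.degrees(np.arctan2(d[1],d[0])),1))
E
```

```text
Traceback (most recent call last):
  File "h.py", line 20, in rim
    m=max((q for q in masks_of(im,"turntable")),key=lambda q:q["region"].sum()*(q["p"]>.3))["region"].astype(np.uint8)
      ~~~^^^^^^^^^^^^^^^^^^^^^^^^^^^^^^^^^^^^^^^^^^^^^^^^^^^^^^^^^^^^^^^^^^^^^^^^^^^^^^^^^^
ValueError: max() iterable argument is empty
```

```bash
sed -i 's/    m=max((q for q in masks_of(im,"turntable")).*/    L=masks_of(im,"turntable") or masks_of(im,"peg_0") or masks_of(im,"turntable")\n    m=max(L,key=lambda q:q["region"].sum())["region"].astype(np.uint8)/' h.py
cat > m.py <<'E'
from h import *
def report(t,c,print_=True):
    res={}
    for n,z in [("red",.12),("yellow",.009),("green",.12),("blue",.12)]:
        for a,p,P in blobs(t,n,z,c):
            d=P[:2]-c; print(n,a,np.round(p,1),np.round(P,3),"r",round(np.hypot(*d),4),"ang",round(np.degrees(np.arctan2(d[1],d[0])),1))
E
python3 - <<'E'
from m import *
t=get_image("top"); v=rim(t);c=v[:2];print("centre,r",v)
report(t,c)
for u in [(287,100),(427,162),(448,312),(323,406),(183,346),(163,194)]:
    P=at(t,(230+u[0]/3.3,130+u[1]/3.3),.09);d=P[:2]-c;print("peg",np.round(P,3),round(np.hypot(*d),3),round(np.degrees(np.arctan2(d[1],d[0])),1))
E
```

```text
centre,r [ 5.78563493e-01 -8.11989002e-06  1.40356205e-01]
red 35 [304.7 186.9] [0.626 0.043 0.12 ] r 0.0644 ang 42.3
yellow 131 [331.5 272.5] [ 0.41  -0.026  0.009] r 0.171 ang -171.2
green 27 [333.7 185.6] [ 0.63  -0.031  0.12 ] r 0.0597 ang -31.3
blue 30 [344.7 208.5] [ 0.571 -0.059  0.12 ] r 0.0592 ang -97.7
peg [0.701 0.012 0.09 ] 0.123 5.7
peg [ 0.651 -0.098  0.09 ] 0.122 -53.5
peg [ 0.532 -0.114  0.09 ] 0.123 -112.1
peg [ 0.459 -0.016  0.09 ] 0.121 -172.4
peg [0.506 0.094 0.09 ] 0.119 127.9
peg [0.626 0.11  0.09 ] 0.12 66.7
```

play_rows([
  {"fingers":1,"dx":9,"dy":17},
  {"fingers":1,"dx":18,"dy":35,"turn":-0.05},
  {"fingers":1,"dx":18,"dy":35,"turn":-0.05},
  {"fingers":1,"dx":18,"dy":35,"turn":-0.05},
  {"fingers":1,"dx":18,"dy":35,"turn":-0.04},
  {"fingers":1,"dx":18,"dy":35},
  {"fingers":1,"dx":18,"dy":35},
  {"fingers":1,"dx":18,"dy":35},
  {"fingers":1,"dx":18,"dy":35},
  {"fingers":1,"dx":18,"dy":35},
  {"fingers":1,"dx":18,"dy":35},
  {"fingers":1,"dx":18,"dy":35},
  {"fingers":1,"dx":18,"dy":35},
  {"fingers":1,"dx":18,"dy":35},
  {"fingers":1,"dx":18,"dy":35},
  {"fingers":1,"dx":18,"dy":35},
  {"fingers":1,"dx":18,"dy":35},
  {"fingers":1,"dx":18,"dy":35},
  {"fingers":1,"dx":18,"dy":35},
  {"fingers":1,"dx":10,"dy":17},
], squeeze=20)

```text
invalid input at $.series[0]: expected keys fingers, dx, dy, dz, turn
```

play_rows([
  {"fingers":1,"dx":9,"dy":17,"dz":0,"turn":0},
  {"fingers":1,"dx":18,"dy":35,"dz":0,"turn":-0.05},
  {"fingers":1,"dx":18,"dy":35,"dz":0,"turn":-0.05},
  {"fingers":1,"dx":18,"dy":35,"dz":0,"turn":-0.05},
  {"fingers":1,"dx":18,"dy":35,"dz":0,"turn":-0.04},
  {"fingers":1,"dx":18,"dy":35,"dz":0,"turn":0},
  {"fingers":1,"dx":18,"dy":35,"dz":0,"turn":0},
  {"fingers":1,"dx":18,"dy":35,"dz":0,"turn":0},
  {"fingers":1,"dx":18,"dy":35,"dz":0,"turn":0},
  {"fingers":1,"dx":18,"dy":35,"dz":0,"turn":0},
  {"fingers":1,"dx":18,"dy":35,"dz":0,"turn":0},
  {"fingers":1,"dx":18,"dy":35,"dz":0,"turn":0},
  {"fingers":1,"dx":18,"dy":35,"dz":0,"turn":0},
  {"fingers":1,"dx":18,"dy":35,"dz":0,"turn":0},
  {"fingers":1,"dx":18,"dy":35,"dz":0,"turn":0},
  {"fingers":1,"dx":18,"dy":35,"dz":0,"turn":0},
  {"fingers":1,"dx":18,"dy":35,"dz":0,"turn":0},
  {"fingers":1,"dx":18,"dy":35,"dz":0,"turn":0},
  {"fingers":1,"dx":18,"dy":35,"dz":0,"turn":0},
  {"fingers":1,"dx":10,"dy":17,"dz":0,"turn":0},
], squeeze=20)

```text
clock: 2.57
position: [0.5555, 0.1542, 0.2106]
ee_rot: [-0.0, 0.759, -0.651, 0.007]
contact_force: [0.6, -0.4, 0.1]
width: -0.0001
```

```bash
python3 - <<'E'
from m import *
s=get_state();w=wristfix(get_image("wrist"),s);save(w,"w1");print(s["position"],s["width"],s["contact_force"])
print(np.array(w["hand_eye"]).round(3))
c=np.array([.5785,0]);report(w,c)
a=np.radians(127);print(proj(w,[[.5785+.122*np.cos(a),.122*np.sin(a),.09]]))
E
```

```text
[0.55553184 0.15422943 0.21056836] -0.0001323036168865609 [ 0.57641166 -0.39180703  0.08592295]
[[ 1.     0.001  0.001 -0.001]
 [-0.001  0.962  0.272 -0.068]
 [-0.001 -0.272  0.962 -0.166]
 [ 0.     0.     0.     1.   ]]
red 272 [433.8 164. ] [0.621 0.081 0.12 ] r 0.0914 ang 62.5
red 615 [479.  165.8] [0.625 0.048 0.12 ] r 0.0668 ang 46.1
yellow 177 [454.1 349.5] [ 0.415 -0.032  0.009] r 0.1665 ang -169.0
green 523 [516.  172.2] [0.625 0.02  0.12 ] r 0.0505 ang 22.9
green 637 [572.2 177.6] [ 0.628 -0.024  0.12 ] r 0.0556 ang -26.0
blue 605 [528.2 234.8] [ 0.581 -0.004  0.12 ] r 0.0046 ang -54.8
blue 609 [579.7 255.8] [ 0.571 -0.051  0.12 ] r 0.0517 ang -98.1
[[373.47648978 292.94804135]]
```

View pics/w1.png

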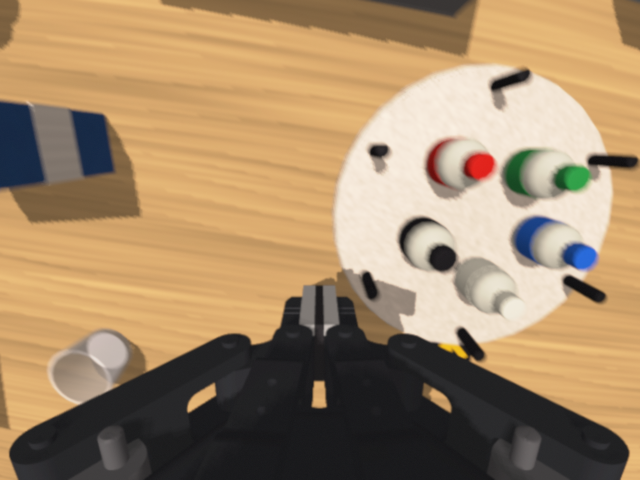

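The wrist picture confirms the layout: the left front peg is at (370,287), where I predicted (373,293), and red is at (479,166). I'll descend beside that peg, outside the bottles.

play_rows([
  {"fingers":1,"dx":0,"dy":-14,"dz":-8,"turn":0},
  {"fingers":1,"dx":0,"dy":-13,"dz":-18,"turn":0},
  {"fingers":1,"dx":0,"dy":0,"dz":-22,"turn":0},
  {"fingers":1,"dx":0,"dy":0,"dz":-22,"turn":0},
  {"fingers":1,"dx":0,"dy":0,"dz":-20,"turn":0},
  {"fingers":1,"dx":0,"dy":0,"dz":-12,"turn":0},
  {"fingers":1,"dx":0,"dy":0,"dz":0,"turn":0},
  {"fingers":1,"dx":0,"dy":0,"dz":0,"turn":0},
])

```text
clock: 3.28
position: [0.5554, 0.1226, 0.1027]
ee_rot: [-0.0, 0.76, -0.649, 0.008]
contact_force: [1.1, 0.3, 1.2]
width: -0.0003
```

```bash
cat > arc.py <<'E'
import numpy as np,sys
a,b,n=map(float,sys.argv[1:4]);p=np.radians(np.linspace(a,b,int(n)+1))
print([(round(128*(np.cos(q)-np.cos(o)),1),round(128*(np.sin(q)-np.sin(o)),1)) for o,q in zip(p,p[1:])])
E
python3 arc.py 101 152 17
```

```text
[(np.float64(-6.5), np.float64(-1.5)), (np.float64(-6.5), np.float64(-1.8)), (np.float64(-6.4), np.float64(-2.1)), (np.float64(-6.2), np.float64(-2.5)), (np.float64(-6.1), np.float64(-2.8)), (np.float64(-5.9), np.float64(-3.1)), (np.float64(-5.8), np.float64(-3.4)), (np.float64(-5.6), np.float64(-3.7)), (np.float64(-5.4), np.float64(-4.0)), (np.float64(-5.2), np.float64(-4.3)), (np.float64(-4.9), np.float64(-4.5)), (np.float64(-4.7), np.float64(-4.8)), (np.float64(-4.4), np.float64(-5.0)), (np.float64(-4.2), np.float64(-5.2)), (np.float64(-3.9), np.float64(-5.5)), (np.float64(-3.6), np.float64(-5.7)), (np.float64(-3.3), np.float64(-5.8))]
```

play_rows([
  {"fingers":1,"dx":0,"dy":3,"dz":-12,"turn":0},
  {"fingers":1,"dx":0,"dy":0,"dz":-5,"turn":0},
  {"fingers":1,"dx":-3,"dy":-1,"dz":0,"turn":0.02},
  {"fingers":1,"dx":-6.5,"dy":-1.5,"dz":0,"turn":0.052},
  {"fingers":1,"dx":-6.5,"dy":-2,"dz":0,"turn":0.052},
  {"fingers":1,"dx":-6,"dy":-2,"dz":0,"turn":0.052},
  {"fingers":1,"dx":-6,"dy":-2.5,"dz":0,"turn":0.052},
  {"fingers":1,"dx":-6,"dy":-3,"dz":0,"turn":0.052},
  {"fingers":1,"dx":-6,"dy":-3,"dz":0,"turn":0.052},
  {"fingers":1,"dx":-6,"dy":-3.5,"dz":0,"turn":0.052},
  {"fingers":1,"dx":-5.5,"dy":-4,"dz":0,"turn":0.052},
  {"fingers":1,"dx":-5,"dy":-4,"dz":0,"turn":0.052},
])

```text
clock: 4.28
position: [0.5023, 0.0932, 0.0977]
ee_rot: [-0.008, 0.902, -0.432, 0.016]
contact_force: [0.7, 0.5, 0.8]
width: 0.0001
```

```bash
python3 - <<'E'
from m import *
s=get_state();print(s["position"],s["contact_force"])
t=get_image("top");report(t,np.array([.5785,0]))
import cv2
S=get_image("side");a=S["pixels"][200:320,220:400,::-1];cv2.imwrite("pics/s2.png",cv2.resize(a,None,fx=4,fy=4))
E
```

```text
[0.50230959 0.09322865 0.09770105] [0.66783167 0.46428022 0.80714777]
red 35 [304.7 186.9] [0.626 0.043 0.12 ] r 0.0644 ang 42.3
yellow 107 [331.3 270.7] [ 0.414 -0.026  0.009] r 0.1663 ang -171.1
green 28 [333.8 185.6] [ 0.63  -0.031  0.12 ] r 0.0598 ang -31.4
blue 32 [344.5 208.5] [ 0.571 -0.058  0.12 ] r 0.0588 ang -97.7
```

View pics/s2.png

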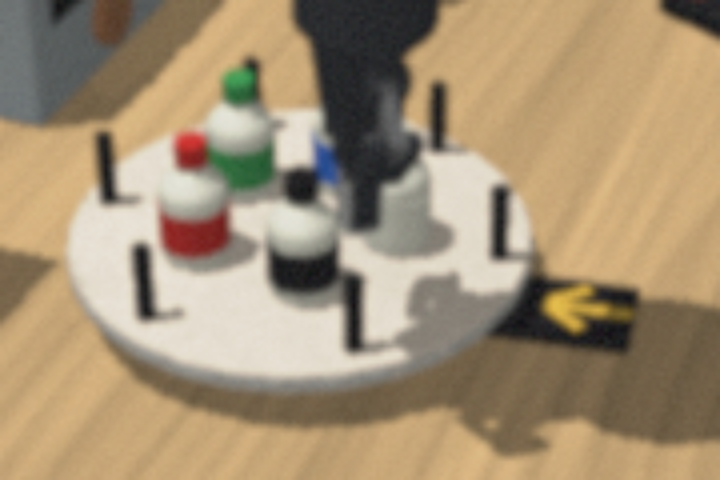

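```bash
python3 - <<'E'
from m import *
S=get_image("side");s=get_state();p=s["position"]
f=lambda P:(proj(S,P)-[220,200])*4
print(s["position"],f([[p[0],p[1],z] for z in (.077,.087,.097,.107,.117,.127)]).round())
a=np.radians(127);print(f([[.5785+.122*np.cos(a),.122*np.sin(a),z] for z in (.04,.09)]).round())
E
```

```text
[0.50257176 0.09331108 0.0975367 ] [[354. 294.]
 [353. 279.]
 [353. 265.]
 [353. 250.]
 [353. 234.]
 [353. 219.]]
[[347. 351.]
 [346. 278.]]
```

```bash
python3 - <<'E'
from m import *
s=get_state();p=s["position"];w=wristfix(get_image("wrist"),s);save(w,"w2");print(p)
for z in (0,.011,-.02,.024): print(z,proj(w,[[p[0],p[1],p[2]-z]]).round())
a=np.radians(127);print(proj(w,[[.5785+.122*np.cos(a),.122*np.sin(a),z] for z in (.04,.09)]).round())
E
```

```text
[0.50257176 0.09331108 0.0975367 ]
0 [[321. 283.]]
0.011 [[320. 275.]]
-0.02 [[322. 299.]]
0.024 [[320. 268.]]
[[316. 245.]
 [317. 269.]]
```

View pics/w2.png

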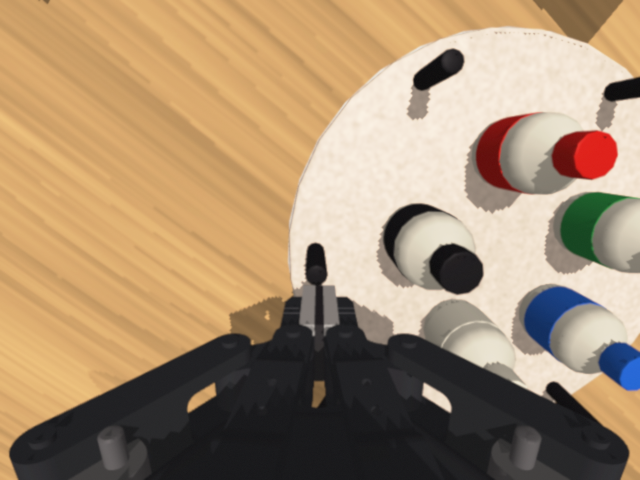

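The turntable hasn't moved. In both views the fingertips are still above the peg top, so they sit higher than I assumed. I'll back off along the arc, go lower and check again.

play_rows([
  {"fingers":1,"dx":9,"dy":10,"dz":0,"turn":-0.07},
  {"fingers":1,"dx":9,"dy":7,"dz":0,"turn":-0.07},
  {"fingers":1,"dx":9,"dy":6,"dz":0,"turn":-0.07},
  {"fingers":1,"dx":9,"dy":4,"dz":0,"turn":-0.07},
  {"fingers":1,"dx":9,"dy":3,"dz":0,"turn":-0.07},
  {"fingers":1,"dx":0,"dy":0,"dz":-6,"turn":-0.07},
  {"fingers":1,"dx":0,"dy":0,"dz":-8,"turn":0},
  {"fingers":1,"dx":0,"dy":0,"dz":-8,"turn":0},
  {"fingers":1,"dx":0,"dy":0,"dz":0,"turn":0},
  {"fingers":1,"dx":0,"dy":0,"dz":0,"turn":0},
])

```text
clock: 5.32
position: [0.5549, 0.1271, 0.0763]
ee_rot: [-0.007, 0.783, -0.621, 0.02]
contact_force: [0.1, 0.8, 0.6]
width: 0.0003
```

```bash
python3 - <<'E'
from m import *
s=get_state();p=s["position"];S=get_image("side");print(s["clock"],p,s["contact_force"])
x0,y0=240,190
a=np.ascontiguousarray(cv2.resize(S["pixels"][y0:y0+110,x0:x0+130,::-1],None,fx=5.5,fy=5.5,interpolation=cv2.INTER_CUBIC))
for z in (.06,.08,.10,.12):
    q=((proj(S,[[p[0],p[1],z]])[0]-[x0,y0])*5.5).round().astype(int);print(z,q);cv2.line(a,(int(q[0])+30,int(q[1])),(int(q[0])+50,int(q[1])),(0,0,255),1)
cv2.imwrite("pics/s3.png",a)
w=wristfix(get_image("wrist"),s);print(w["vfov"])
E
```

```text
5.3167 [0.55493822 0.12705497 0.07628351] [0.09415772 0.8095929  0.64781552]
0.06 [223 513]
0.08 [221 473]
0.1 [219 432]
0.12 [217 390]
67.70820650838318
```

View pics/s3.png

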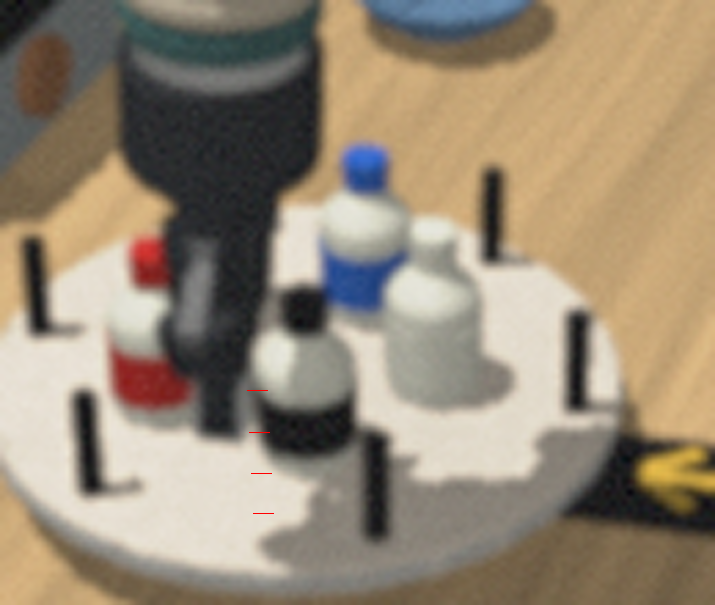

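Side and wrist views both put the closed fingertips about 20 mm behind the TCP, not 11 mm ahead of it. In the side view the tip is at (218,437), which gives z≈0.097. So I'll go lower in steps and watch the force.

play_rows([
  {"fingers":1,"dx":0,"dy":0,"dz":-6,"turn":0},
  {"fingers":1,"dx":0,"dy":0,"dz":-6,"turn":0},
  {"fingers":1,"dx":0,"dy":0,"dz":-6,"turn":0},
  {"fingers":1,"dx":0,"dy":0,"dz":-4,"turn":0},
  {"fingers":1,"dx":0,"dy":0,"dz":0,"turn":0},
])

```text
clock: 5.83
position: [0.5548, 0.1266, 0.0534]
ee_rot: [-0.008, 0.783, -0.622, 0.02]
contact_force: [0.4, 0.7, -0.0]
width: -0.0001
```

```bash
python3 - <<'E'
from m import *
s=get_state();p=s["position"];S=get_image("side");print(s["clock"],p,s["contact_force"],s["qpos"])
x0,y0=240,190
a=np.ascontiguousarray(cv2.resize(S["pixels"][y0:y0+110,x0:x0+130,::-1],None,fx=5.5,fy=5.5,interpolation=cv2.INTER_CUBIC))
for z in (.04,.06,.08,.10):
    q=((proj(S,[[p[0],p[1],z]])[0]-[x0,y0])*5.5).round().astype(int);print(z,q)
cv2.imwrite("pics/s4.png",a)
w=wristfix(get_image("wrist"),s)["pixels"][200:340,240:400,::-1]
cv2.imwrite("pics/s4.png",np.hstack([cv2.resize(a,(500,420)),cv2.resize(w,(300,420))[:, :]]))
E
```

```text
5.8333 [0.55478266 0.12655737 0.05335191] [ 0.39062344  0.66967193 -0.01150077] [ 0.11393613  0.37592163  1.77597762 -0.02135659  0.94964832  1.46778366]
0.04 [226 552]
0.06 [224 512]
0.08 [222 472]
0.1 [220 431]
```

View pics/s4.png

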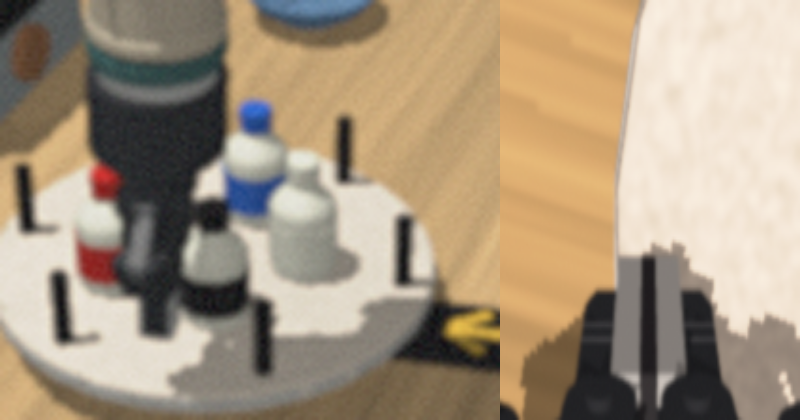

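The tip is now at z≈0.075 in the side crop (157,335), below the peg tops, with no contact force. I'll lower it 8 mm more and start pushing.

play_rows([
  {"fingers":1,"dx":0,"dy":0,"dz":-5,"turn":0},
  {"fingers":1,"dx":-3,"dy":-1,"dz":-4,"turn":0.02},
  {"fingers":1,"dx":-6.5,"dy":-1.5,"dz":0,"turn":0.05},
  {"fingers":1,"dx":-6.5,"dy":-2,"dz":0,"turn":0.05},
  {"fingers":1,"dx":-6,"dy":-2,"dz":0,"turn":0.05},
  {"fingers":1,"dx":-6,"dy":-2,"dz":0,"turn":0.05},
  {"fingers":1,"dx":-6,"dy":-2.5,"dz":0,"turn":0.05},
  {"fingers":1,"dx":-6,"dy":-3,"dz":0,"turn":0.05},
  {"fingers":1,"dx":-6,"dy":-3,"dz":0,"turn":0.05},
  {"fingers":1,"dx":-5.5,"dy":-3.5,"dz":0,"turn":0.05},
  {"fingers":1,"dx":-5,"dy":-4,"dz":0,"turn":0.05},
])

```text
clock: 6.85
position: [0.498, 0.1024, 0.0434]
ee_rot: [-0.016, 0.913, -0.407, 0.02]
contact_force: [0.7, 1.3, 0.4]
width: -0.0
```

```bash
cat > st.py <<'E'
from m import *
c=np.array([.5785,0])
s=get_state();p=s["position"];d=p[:2]-c;q=s["ee_rot"]
print("t",round(s["clock"],2),p.round(4),"F",s["contact_force"].round(1),"phi",np.degrees(np.arctan2(d[1],d[0]))%360,"r",np.hypot(*d),"yaw+180",np.degrees(2*np.arctan2(q[2],q[1]))+180)
report(get_image("top"),c)
E
python3 st.py
```

```text
t 6.85 [0.498  0.1024 0.0434] F [0.7 1.3 0.4] phi 128.18081479258007 r 0.1302511072100822 yaw+180 131.8943344521501
red 34 [302.4 189.3] [0.62  0.049 0.12 ] r 0.0643 ang 49.8
yellow 98 [331.2 269.9] [ 0.416 -0.025  0.009] r 0.1642 ang -171.2
green 26 [331.  184.5] [ 0.632 -0.024  0.12 ] r 0.059 ang -24.0
blue 29 [344.7 205.6] [ 0.578 -0.059  0.12 ] r 0.0589 ang -90.4
```

Contact works: red has gone from 42.3° to 49.8°. I'll continue along the arc.

```bash
python3 arc.py 128 248 40 | sed 's/np.float64//g'
```

```text
[((-5.2), (-4.3)), ((-4.9), (-4.5)), ((-4.7), (-4.8)), ((-4.4), (-5.0)), ((-4.2), (-5.2)), ((-3.9), (-5.5)), ((-3.6), (-5.7)), ((-3.3), (-5.8)), ((-3.0), (-6.0)), ((-2.7), (-6.1)), ((-2.3), (-6.3)), ((-2.0), (-6.4)), ((-1.7), (-6.5)), ((-1.3), (-6.6)), ((-1.0), (-6.6)), ((-0.6), (-6.7)), ((-0.3), (-6.7)), ((0.1), (-6.7)), ((0.4), (-6.7)), ((0.8), (-6.7)), ((1.1), (-6.6)), ((1.5), (-6.5)), ((1.8), (-6.5)), ((2.1), (-6.4)), ((2.5), (-6.2)), ((2.8), (-6.1)), ((3.1), (-5.9)), ((3.4), (-5.8)), ((3.7), (-5.6)), ((4.0), (-5.4)), ((4.3), (-5.2)), ((4.5), (-4.9)), ((4.8), (-4.7)), ((5.0), (-4.4)), ((5.2), (-4.2)), ((5.5), (-3.9)), ((5.7), (-3.6)), ((5.8), (-3.3)), ((6.0), (-3.0)), ((6.1), (-2.7))]
```

play_rows([
  {"fingers":1,"dx":-3,"dy":-3,"dz":0,"turn":0.01},
  {"fingers":1,"dx":-5,"dy":-4.5,"dz":0,"turn":0.04},
  {"fingers":1,"dx":-4.5,"dy":-5,"dz":0,"turn":0.05},
  {"fingers":1,"dx":-4.5,"dy":-5,"dz":0,"turn":0.05},
  {"fingers":1,"dx":-4,"dy":-5,"dz":0,"turn":0.05},
  {"fingers":1,"dx":-4,"dy":-5.5,"dz":0,"turn":0.05},
  {"fingers":1,"dx":-3.5,"dy":-5.5,"dz":0,"turn":0.05},
  {"fingers":1,"dx":-3.5,"dy":-6,"dz":0,"turn":0.05},
  {"fingers":1,"dx":-3,"dy":-6,"dz":0,"turn":0.05},
  {"fingers":1,"dx":-2.5,"dy":-6,"dz":0,"turn":0.05},
  {"fingers":1,"dx":-2.5,"dy":-6.5,"dz":0,"turn":0.05},
  {"fingers":1,"dx":-2,"dy":-6.5,"dz":0,"turn":0.05},
])

```text
clock: 7.9
position: [0.4526, 0.0384, 0.0432]
ee_rot: [-0.024, 0.991, -0.132, 0.014]
contact_force: [0.4, 1.4, 0.3]
width: 0.0
```

```bash
python3 st.py
```

```text
t 7.9 [0.4526 0.0384 0.0432] F [0.4 1.4 0.3] phi 163.01681495979403 r 0.13159286312346805 yaw+180 164.76811877089148
red 35 [296.6 203.8] [0.583 0.064 0.12 ] r 0.064 ang 86.1
green 26 [317.1 183.2] [0.636 0.012 0.12 ] r 0.0586 ang 11.3
blue 29 [340.6 192.7] [ 0.611 -0.048  0.12 ] r 0.0584 ang -55.9
```

play_rows([
  {"fingers":1,"dx":-0.5,"dy":-4,"dz":0,"turn":0.03},
  {"fingers":1,"dx":-1,"dy":-6.5,"dz":0,"turn":0.05},
  {"fingers":1,"dx":-0.5,"dy":-6.5,"dz":0,"turn":0.05},
  {"fingers":1,"dx":0,"dy":-6.5,"dz":0,"turn":0.05},
  {"fingers":1,"dx":0,"dy":-6.5,"dz":0,"turn":0.05},
  {"fingers":1,"dx":0,"dy":-6.5,"dz":0,"turn":0.05},
  {"fingers":1,"dx":0.5,"dy":-6.5,"dz":0,"turn":0.05},
  {"fingers":1,"dx":1,"dy":-6.5,"dz":0,"turn":0.05},
  {"fingers":1,"dx":1.5,"dy":-6.5,"dz":0,"turn":0.05},
  {"fingers":1,"dx":2,"dy":-6.5,"dz":0,"turn":0.05},
  {"fingers":1,"dx":2,"dy":-6.5,"dz":0,"turn":0.05},
  {"fingers":1,"dx":2.5,"dy":-6,"dz":0,"turn":0.05},
])

```text
clock: 8.95
position: [0.4504, -0.035, 0.0419]
ee_rot: [-0.029, 0.986, 0.162, -0.003]
contact_force: [-2.2, 0.3, 0.4]
width: -0.0002
```

```bash
python3 st.py
```

```text
t 8.95 [ 0.4504 -0.035   0.0419] F [-2.2  0.3  0.4] phi 195.27051798430617 r 0.13276811404457478 yaw+180 198.65315449491897
red 36 [299.6 217.9] [0.547 0.056 0.12 ] r 0.0644 ang 119.6
yellow 112 [330.6 273.1] [ 0.408 -0.024  0.009] r 0.1724 ang -172.1
green 30 [305.5 189.5] [0.62  0.041 0.12 ] r 0.0582 ang 45.1
blue 30 [330.4 184.6] [ 0.632 -0.022  0.12 ] r 0.058 ang -22.7
```

play_rows([
  {"fingers":1,"dx":3.5,"dy":-3,"dz":0.5,"turn":0.0},
  {"fingers":1,"dx":3.5,"dy":-6,"dz":0,"turn":0.04},
  {"fingers":1,"dx":3.5,"dy":-6,"dz":0,"turn":0.05},
  {"fingers":1,"dx":4,"dy":-5.5,"dz":0,"turn":0.05},
  {"fingers":1,"dx":4,"dy":-5.5,"dz":0,"turn":0.05},
  {"fingers":1,"dx":4.5,"dy":-5,"dz":0,"turn":0.05},
  {"fingers":1,"dx":4.5,"dy":-5,"dz":0,"turn":0.05},
  {"fingers":1,"dx":5,"dy":-4.5,"dz":0,"turn":0.05},
  {"fingers":1,"dx":5,"dy":-4.5,"dz":0,"turn":0.05},
  {"fingers":1,"dx":5,"dy":-4.5,"dz":0,"turn":0.05},
  {"fingers":1,"dx":5.5,"dy":-4,"dz":0,"turn":0.05},
])

```text
clock: 9.92
position: [0.493, -0.0869, 0.04]
ee_rot: [-0.031, 0.917, 0.398, -0.018]
contact_force: [-1.5, 0.2, 0.3]
width: 0.0002
```

```bash
python3 st.py
```

```text
t 9.92 [ 0.493  -0.0869  0.04  ] F [-1.5  0.2  0.3] phi 225.4533178661987 r 0.1219075342509871 yaw+180 226.91803502310182
red 35 [309.4 227.9] [0.521 0.031 0.12 ] r 0.0652 ang 151.6
green 27 [299.4 200.4] [0.591 0.057 0.12 ] r 0.058 ang 77.1
blue 26 [318.  183.5] [0.635 0.009 0.12 ] r 0.0573 ang 9.3
```

play_rows([
  {"fingers":1,"dx":3,"dy":-3.5,"dz":1,"turn":0.03},
  {"fingers":1,"dx":5,"dy":-4,"dz":1,"turn":0.05},
  {"fingers":1,"dx":5,"dy":-4,"dz":0,"turn":0.05},
  {"fingers":1,"dx":5.5,"dy":-4,"dz":0,"turn":0.05},
  {"fingers":1,"dx":5.5,"dy":-3.5,"dz":0,"turn":0.05},
  {"fingers":1,"dx":5.5,"dy":-3,"dz":0,"turn":0.05},
  {"fingers":1,"dx":6,"dy":-3,"dz":0,"turn":0.05},
  {"fingers":1,"dx":6,"dy":-2.5,"dz":0,"turn":0.05},
  {"fingers":1,"dx":5,"dy":-2,"dz":0,"turn":0.04},
  {"fingers":1,"dx":3,"dy":-1,"dz":0,"turn":0.02},
])

```text
clock: 10.8
position: [0.5421, -0.1151, 0.0408]
ee_rot: [-0.028, 0.809, 0.587, -0.027]
contact_force: [-0.6, 0.2, 0.6]
width: 0.0004
```

```bash
python3 st.py; python3 - <<'E'
from m import *
t=get_image("top");print(rim(t))
E
```

```text
t 10.8 [ 0.5421 -0.1151  0.0408] F [-0.6  0.2  0.6] phi 252.45894571398327 r 0.1206968528869338 yaw+180 251.95627654042667
red 35 [321.4 231.2] [0.513 0.001 0.12 ] r 0.0659 ang 179.6
yellow 8 [324.9 273.9] [ 0.406 -0.008  0.009] r 0.173 ang -177.3
green 27 [299.6 211.7] [0.562 0.056 0.12 ] r 0.0584 ang 106.0
blue 29 [308.  187.8] [0.624 0.035 0.12 ] r 0.0573 ang 37.4
[0.57969041 0.00073291 0.14049795]
```

play_rows([
  {"fingers":1,"dx":4,"dy":-1.5,"dz":0,"turn":0.03},
  {"fingers":1,"dx":5,"dy":-1.5,"dz":0,"turn":0.04},
  {"fingers":1,"dx":4,"dy":-1,"dz":0,"turn":0.03},
  {"fingers":1,"dx":2.5,"dy":-0.5,"dz":0,"turn":0.01},
  {"fingers":1,"dx":0,"dy":0,"dz":0,"turn":0},
])

```text
clock: 11.37
position: [0.5543, -0.118, 0.0405]
ee_rot: [-0.029, 0.776, 0.629, -0.03]
contact_force: [-0.2, -0.0, -0.4]
width: 0.0001
```

```bash
python3 st.py; python3 - <<'E'
from h import *
A={"red":[(304.7,186.9),(302.4,189.3),(296.6,203.8),(299.6,217.9),(309.4,227.9),(321.4,231.2)],"green":[(333.7,185.6),(331,184.5),(317.1,183.2),(305.5,189.5),(299.4,200.4),(299.6,211.7)],"blue":[(344.7,208.5),(344.7,205.6),(340.6,192.7),(330.4,184.6),(318,183.5),(308,187.8)]}
t=get_image("top")
Q={k:np.array([at(t,p,.118)[:2] for p in v]) for k,v in A.items()}
r=least_squares(lambda v:np.hstack([np.hypot(*(Q[k]-v[:2]).T)-v[2+i] for i,k in enumerate(Q)]),[.578,0,.06,.06,.06])
print(r.x,np.abs(r.fun).max())
y=at(t,(331.5,272.5),.009)[:2]-r.x[:2]; print("front",np.degrees(np.arctan2(y[1],y[0]))%360)
E
```

```text
t 11.37 [ 0.5543 -0.118   0.0405] F [-0.2 -0.  -0.4] phi 258.4212701480631 r 0.12043595131790444 yaw+180 258.06151998709913
red 37 [324.3 231.1] [ 0.513 -0.007  0.12 ] r 0.0661 ang -174.1
green 27 [300.4 214.3] [0.556 0.054 0.12 ] r 0.0585 ang 112.7
blue 28 [306.2 189.6] [0.619 0.039 0.12 ] r 0.0567 ang 44.0
[ 0.57830312 -0.00103686  0.06541268  0.05929439  0.05809699] 0.000302551348302843
front 188.42189416222155
```

play_rows([
  {"fingers":1,"dx":2.5,"dy":-0.5,"dz":0,"turn":0.02},
  {"fingers":1,"dx":3,"dy":-0.5,"dz":0,"turn":0.02},
  {"fingers":1,"dx":0,"dy":0,"dz":0,"turn":0},
  {"fingers":1,"dx":0,"dy":0,"dz":0,"turn":0},
  {"fingers":1,"dx":-4,"dy":0,"dz":0,"turn":0},
  {"fingers":1,"dx":-7,"dy":0,"dz":0,"turn":0},
  {"fingers":1,"dx":-5,"dy":-4,"dz":5,"turn":0},
  {"fingers":1,"dx":0,"dy":-5,"dz":20,"turn":0},
  {"fingers":1,"dx":0,"dy":-20,"dz":30,"turn":0},
  {"fingers":1,"dx":-25,"dy":-25,"dz":30,"turn":0},
  {"fingers":1,"dx":-25,"dy":-25,"dz":30,"turn":0},
  {"fingers":1,"dx":-25,"dy":-25,"dz":15,"turn":0},
  {"fingers":1,"dx":-15,"dy":-15,"dz":5,"turn":0},
  {"fingers":1,"dx":0,"dy":0,"dz":0,"turn":0},
])

```text
clock: 12.63
position: [0.4478, -0.2374, 0.1763]
ee_rot: [-0.028, 0.761, 0.647, -0.033]
contact_force: [0.1, -0.2, 0.4]
width: 0.0002
```

```bash
cat > fin.py <<'E'
from m import *
import sys
c=np.array([.5783,-.001]);s=get_state();print(round(s["clock"],2),s["position"],s["contact_force"])
t=get_image("top");report(t,c);print(rim(t))
g=cv2.resize(t["pixels"][150:290,250:400,::-1],None,fx=4.2,fy=4.2,interpolation=cv2.INTER_CUBIC);cv2.imwrite("pics/"+sys.argv[1]+".png",g)
S=get_image("side");report(S,c)
E
python3 fin.py t5
```

```text
12.63 [ 0.4478466  -0.2374436   0.17632906] [ 0.13203945 -0.16386999  0.42476234]
red 36 [325.1 231. ] [ 0.513 -0.009  0.12 ] r 0.0656 ang -173.2
yellow 134 [331.4 272.4] [ 0.41  -0.026  0.009] r 0.1705 ang -171.6
green 24 [300.7 215. ] [0.554 0.053 0.12 ] r 0.0594 ang 114.1
blue 30 [305.6 190.4] [0.617 0.041 0.12 ] r 0.0572 ang 47.0
[5.78982582e-01 1.86728243e-04 1.40972415e-01]
red 54 [320.7 234.7] [ 0.51  -0.002  0.12 ] r 0.0686 ang -179.2
red 110 [321.  256.6] [0.478 0.08  0.12 ] r 0.129 ang 140.9
yellow 111 [364.5 276.5] [ 0.407 -0.029  0.009] r 0.1734 ang -170.8
green 48 [294.1 245.5] [0.549 0.061 0.12 ] r 0.069 ang 115.1
green 110 [294.9 267.5] [0.515 0.138 0.12 ] r 0.1524 ang 114.5
blue 52 [270.7 237.3] [0.612 0.049 0.12 ] r 0.0607 ang 56.4
blue 117 [271.9 258.8] [0.573 0.126 0.12 ] r 0.1271 ang 92.3
```

View pics/t5.png

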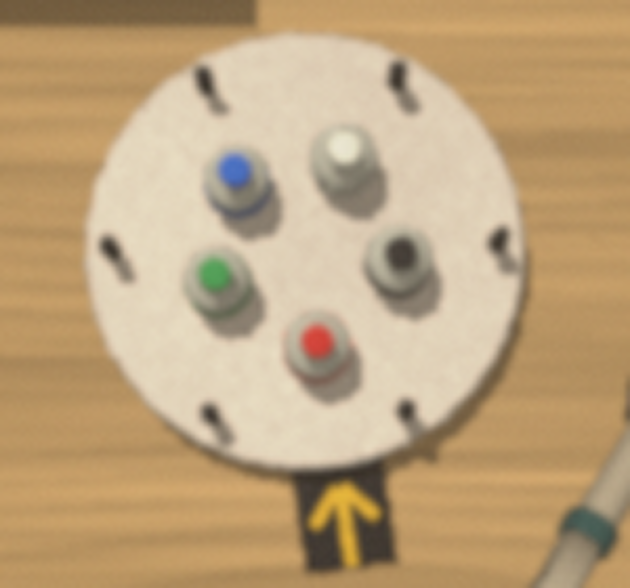

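Top view after backing off: red cap at crop (318,342), arrow from (345,487) to (351,563). Red is about 1.5 to 2° short. I'll check the arrow's own axis and then nudge once more.

```bash
python3 - <<'E'
from m import *
t=get_image("top")
h=cv2.cvtColor(np.ascontiguousarray(t["pixels"]),cv2.COLOR_RGB2HSV);V=h[...,2].astype(float)
# tongue edges: pale->dark transitions, subpixel midpoints along rows
L=[];R=[]
for row in range(265,284):
    x=V[row,300:365];th=(x[:12].mean()+x.min())/2;i=np.where(x<th)[0]
    f=lambda a,b:(a+(x[a]-th)/(x[a]-x[b])*(b-a))+300
    L.append(at(t,(f(i[0]-1,i[0]),row),.008)[:2]);R.append(at(t,(f(i[-1]+1,i[-1]),row),.008)[:2])
L,R=np.array(L),np.array(R)
for E in (L,R,(L+R)/2):
    b=np.polyfit(E[:,0],E[:,1],1);print("edge yaw",np.degrees(np.arctan(b[0]))+180,"y at x=.5785",np.polyval(b,.5785),"resid",np.std(E[:,1]-np.polyval(b,E[:,0])))
print("width",np.linalg.norm(R-L,axis=1).mean())
E
```

```text
edge yaw 189.40279517455525 y at x=.5785 0.03159372127629022 resid 0.0004198970770692821
edge yaw 187.31046917056756 y at x=.5785 -0.034279510888024556 resid 0.00036363108934268256
edge yaw 188.35955051596187 y at x=.5785 -0.0013423614332487843 resid 0.00028484758942979926
width 0.059416349246927826
```

play_rows([
  {"fingers":1,"dx":12,"dy":12,"dz":-8,"turn":0},
  {"fingers":1,"dx":20,"dy":20,"dz":-20,"turn":0},
  {"fingers":1,"dx":20,"dy":20,"dz":-20,"turn":0},
  {"fingers":1,"dx":20,"dy":20,"dz":-20,"turn":0},
  {"fingers":1,"dx":8,"dy":10,"dz":-20,"turn":0},
  {"fingers":1,"dx":3,"dy":12,"dz":-20,"turn":0},
  {"fingers":1,"dx":0,"dy":10,"dz":-18,"turn":0},
  {"fingers":1,"dx":0,"dy":6,"dz":-8,"turn":0},
  {"fingers":1,"dx":0,"dy":0,"dz":0,"turn":0},
  {"fingers":1,"dx":0,"dy":0,"dz":0,"turn":0},
])

```text
clock: 13.67
position: [0.5396, -0.1055, 0.0253]
ee_rot: [-0.035, 0.755, 0.653, -0.034]
contact_force: [-0.6, 0.2, 1.1]
width: -0.0002
```

```bash
python3 st.py
```

```text
t 13.67 [ 0.5396 -0.1055  0.0253] F [-0.6  0.2  1.1] phi 249.74918083714192 r 0.11244141721770926 yaw+180 261.7129607444715
red 35 [325.  230.9] [ 0.513 -0.009  0.12 ] r 0.0658 ang -172.5
green 24 [300.7 215. ] [0.554 0.053 0.12 ] r 0.0586 ang 114.7
blue 30 [305.6 190.4] [0.617 0.041 0.12 ] r 0.0563 ang 46.4
```

play_rows([
  {"fingers":1,"dx":0,"dy":-7,"dz":8,"turn":0},
  {"fingers":1,"dx":0,"dy":-6,"dz":7,"turn":0},
  {"fingers":1,"dx":5,"dy":0,"dz":0,"turn":0},
  {"fingers":1,"dx":5,"dy":0,"dz":0,"turn":0},
  {"fingers":1,"dx":3,"dy":0,"dz":0,"turn":0},
  {"fingers":1,"dx":2,"dy":0,"dz":0,"turn":0},
  {"fingers":1,"dx":0,"dy":0,"dz":0,"turn":0},
  {"fingers":1,"dx":0,"dy":0,"dz":0,"turn":0},
])

```text
clock: 14.38
position: [0.5595, -0.1248, 0.0481]
ee_rot: [-0.03, 0.757, 0.652, -0.031]
contact_force: [-0.8, 0.7, 0.4]
width: 0.0002
```

```bash
sed -i 's/c=np.array.*/c=np.array([.5783,-.001])/' st.py; python3 st.py
```

```text
t 14.38 [ 0.5595 -0.1248  0.0481] F [-0.8  0.7  0.4] phi 261.36530270526004 r 0.12520593094570143 yaw+180 261.4120092760229
red 37 [325.5 231.1] [ 0.513 -0.01   0.12 ] r 0.066 ang -172.4
yellow 9 [325.1 271.9] [ 0.411 -0.009  0.009] r 0.1674 ang -177.3
green 26 [300.9 215.3] [0.553 0.053 0.12 ] r 0.0593 ang 115.0
blue 30 [305.3 190.5] [0.617 0.042 0.12 ] r 0.0575 ang 47.8
```

play_rows([
  {"fingers":1,"dx":2,"dy":0,"dz":0,"turn":0},
  {"fingers":1,"dx":0,"dy":0,"dz":0,"turn":0},
  {"fingers":1,"dx":0,"dy":0,"dz":0,"turn":0},
])

```text
clock: 14.68
position: [0.5607, -0.1245, 0.0476]
ee_rot: [-0.031, 0.757, 0.652, -0.032]
contact_force: [-0.0, 1.2, 0.0]
width: -0.0001
```

```bash
python3 st.py
```

```text
t 14.68 [ 0.5607 -0.1245  0.0476] F [-0.   1.2  0. ] phi 261.8973771640829 r 0.12472211555250844 yaw+180 261.4433072865634
red 35 [325.8 231. ] [ 0.513 -0.011  0.12 ] r 0.0659 ang -171.6
yellow 5 [324.6 272.6] [ 0.409 -0.007  0.009] r 0.1693 ang -177.8
green 26 [301.  215.5] [0.553 0.053 0.12 ] r 0.0593 ang 115.5
blue 28 [305.2 190.6] [0.617 0.042 0.12 ] r 0.0577 ang 48.2
```

Red is at 188.4° and the front is at 188.4°. I'll withdraw the hand now.

play_rows([
  {"fingers":1,"dx":-4,"dy":0,"dz":0,"turn":0},
  {"fingers":1,"dx":-7,"dy":0,"dz":0,"turn":0},
  {"fingers":1,"dx":-5,"dy":-4,"dz":5,"turn":0},
  {"fingers":1,"dx":0,"dy":-5,"dz":20,"turn":0},
  {"fingers":1,"dx":0,"dy":-20,"dz":30,"turn":0},
  {"fingers":1,"dx":-25,"dy":-25,"dz":30,"turn":0},
  {"fingers":1,"dx":-25,"dy":-25,"dz":30,"turn":0},
  {"fingers":1,"dx":-25,"dy":-25,"dz":15,"turn":0},
  {"fingers":1,"dx":-15,"dy":-20,"dz":5,"turn":0},
  {"fingers":1,"dx":0,"dy":0,"dz":0,"turn":0},
  {"fingers":1,"dx":0,"dy":0,"dz":0,"turn":0},
])

```text
clock: 15.65
position: [0.4477, -0.2482, 0.1844]
ee_rot: [-0.03, 0.756, 0.653, -0.034]
contact_force: [0.3, 0.2, 0.4]
width: -0.0001
```

```bash
python3 fin.py t6; python3 - <<'E'
from m import *
S=get_image("side");cv2.imwrite("pics/s6.png",np.ascontiguousarray(S["pixels"][:,:,::-1]))
E
```

```text
15.65 [ 0.44769596 -0.24819694  0.18435559] [0.25232013 0.23007351 0.44908077]
red 35 [325.8 231. ] [ 0.513 -0.011  0.12 ] r 0.0659 ang -171.6
yellow 134 [331.4 272.4] [ 0.41  -0.026  0.009] r 0.1705 ang -171.6
green 26 [301.  215.5] [0.553 0.053 0.12 ] r 0.0593 ang 115.5
blue 27 [305.1 190.5] [0.617 0.042 0.12 ] r 0.0579 ang 48.2
[0.57862076 0.00068268 0.1404418 ]
red 51 [321.2 234.4] [ 0.509 -0.004  0.12 ] r 0.0692 ang -177.9
red 109 [321.1 256.2] [0.478 0.079 0.12 ] r 0.128 ang 141.3
yellow 115 [364.7 276.5] [ 0.407 -0.029  0.009] r 0.1737 ang -170.7
green 50 [295.  245.5] [0.547 0.061 0.12 ] r 0.069 ang 116.8
green 110 [295.3 267.4] [0.514 0.137 0.12 ] r 0.1519 ang 114.9
blue 51 [270.9 237.4] [0.611 0.05  0.12 ] r 0.0604 ang 56.9
blue 117 [272.2 259.2] [0.572 0.127 0.12 ] r 0.1281 ang 92.7
```

View pics/s6.png

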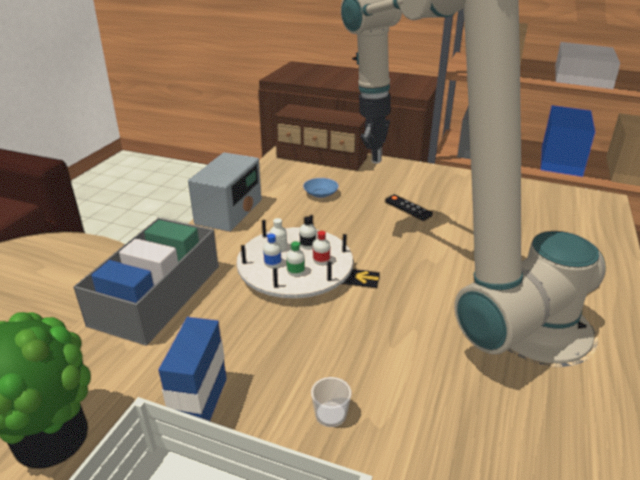

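View pics/t6.png

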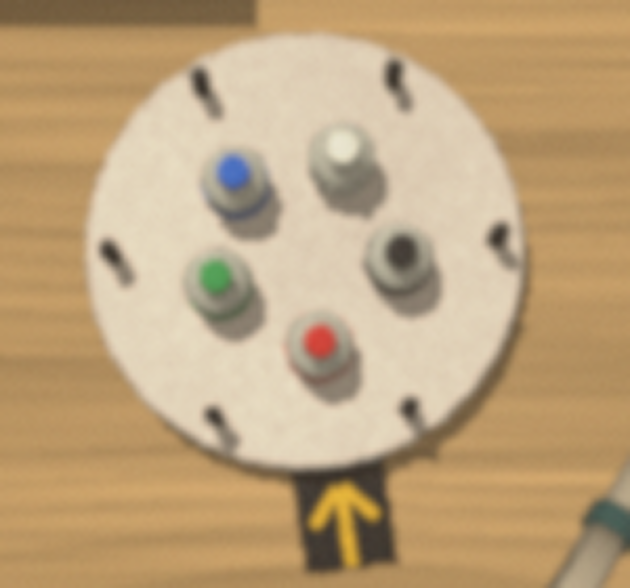

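Red is in line with the arrow, all five bottles are upright, and the other things are where they were. Handing in.

```bash
python3 -c "
from rig import *
print(sign_off())"
```

```text
the job is handed in; nothing more can be done
None
```

The red-capped bottle now stands at the front in line with the yellow arrow. I pushed one rim peg about 146° anticlockwise with the closed fingertips, made a last small nudge, and took the hand away. The job was handed in at about 15.7 s.

- **Alignment:** in the top view the red cap is at 188.4°. The arrow and the middle of the black tongue also give 188.4°. Taking the axis from the turntable's rim outline instead puts the two about 1° apart either way.
- **Side view:** it read about 8 mm off in y for the green and blue caps as well. Allowing for that, it agrees with the top view.
- **Bottles and other things:** all five bottles are upright and rode round with the turntable. By eye, the carton, scoop, remote and coin dish are where they were.
- **Forces:** the readings at the end of each move stayed below about 3 N, and the hand was clear of everything at the end.
- **Fingertip height:** when shut, the tips appeared about 20 mm behind the TCP in both cameras, not 11 mm ahead. The first sweep therefore passed over the peg without touching anything, and I lowered the hand and repeated it. On the final approach the tip came down to about 46 mm, some 6 mm above the turntable, before I raised it.

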